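Stop the test kiln and hold its lid open

ROBOT

A 6-joint arm with a two-finger parallel gripper is mounted at the origin on the work surface. World frame = base frame: x ahead of the robot, y to its left, z up, the work surface at z = 0. Lengths are in mm, angles in rad, forces in N, time in s.
With the tool pointing down it reaches from about 350 to 975 mm from the base axis. Payload 7.1 kg.
Tool frame: the origin (TCP) lies midway between the tips of the shut fingers; the grasp point (between the pads) lies 19 mm behind it; z points along the fingers, y is the line along which they close (so a half turn about z gives the same grasp; the last joint's range is limited). The gripper opens to 88 mm and grips with 3 to 60 N. Pads are 20 mm wide; open, the fingers measure 115 mm over their backs; the gripper's body (75 mm by 178 mm) begins 61 mm behind the grasp point.
Start: joints at [-1.185, 0.423, 1.63, -0, 1.089, -0.019], TCP at [246.162, -574.464, 222.675] pointing down, gripper open.
Joint ranges: [-3, 3], [-0.9, 2.11], [0.09, 2.58], [-1.31, 4.45], [0.11, 2.69], [-2.54, 2.54]. Speed limits (rad/s): [2.39, 2.39, 3.01, 3.14, 3.14, 3.14].

INTERFACE

Orientations are given as a rotation vector (axis times angle).
In Python, from workcell import status, eyes, ticket gives the robot as it stands.
- The arm moves only by the shell command python3 -m jog 'ROWS' [OPENING]. ROWS is a JSON list that holds a single list of rows (three levels of brackets), with 1 to 5 rows, each of 6 numbers: dx, dy, dz in normalised numbers (1 is 600 mm), then a rotation vector rx, ry, rz in shares of 2 pi rad (1.0 is 2 pi rad); each row shifts and turns the commanded pose from where the row before left it, along the tool's axes as they then stand; what a row does not reach is not made up. A row lasts 1/12 s, in which the tool goes at most 41.7 mm and 0.125 rad, less where a joint would pass 70% of its speed; a pose out of reach is approached as far as the arm can. OPENING is the finger opening in mm, set as the command begins (- or left out keeps the last). The fingers move at their own pace and stop on an object; the grip force is fixed at half the most. Time passes only in rows, so rows that do not move let the fingers close. It prints the time, the measured TCP pose, the force, the opening and the grip force at its end. No shift or turn number may pass 1 either way. Input that does not fit is refused with a message, and nothing moves.
- status.get_obs(): the state, without advancing time (a new reading comes with each control period).
- eyes.get_image(name): name is "scene" or "top" or "wrist"; returns a dict with "img" (400x640x3 uint8, red, green, blue), "range_z" (400x640 float32, mm along the optical axis (not along the pixel's ray), 0 where there is no reading), "fx", "fy", "cx", "cy" (pixels), "k1" (the pictures are not rectified: a ray, as slopes to the right and down, at radius r is drawn at 1 + k1 r^2 times it, then the intrinsics apply), "R" (3x3) and "t" (3): a world point X has camera coordinates R X + t. Camera axes: x right, y down, z forward; pixel columns grow to the right and rows downward; lengths in mm; the calibration is good to about 2 mm. A picture is of the moment at which its call begins.
- ticket.close_job(): hands the job in; it is judged then, once.
The state is a dict: "t": time; "qpos": joint angles; "qvel": joint speeds; "joint_torque": joint torques, N m; "ee_pos": TCP position; "orientation": TCP orientation; "ft_force": force on the tool from outside, world axes, zero at the start; "moment": the same for the moment, N m; "width": finger opening in mm; "grasp_force": force on a finger pad.
Only numpy, scipy, OpenCV 4.12 (cv2) and the standard library are available. Lean on these libraries where they do the work, as an engineer would, in place of code of your own. Each camera call takes 0.05 s, during which the arm holds its last target. There are 200 camera calls.

TASK

Press the stop button on the kiln's control box fully down and let it come back up; then tug the kiln lid by its bar handle to learn whether the catch is holding it. Only if it is caught, push the catch's release tab all the way along its slot to free the lid (leave the tab alone if the lid comes up freely). Then raise the lid about halfway to upright (some 45 degrees) and finish still holding it there by the handle, so that a colleague can take out the test tiles; do not disturb the other things on the table.

Things in the scene. Friction and masses are not known exactly. Their poses are not given: they have to be found in the camera images.
- kiln: low bench-top test kiln, fixed: a steel-clad firebrick box 230 (x) x 290 (y) x 85 mm tall under a lid; origin at the centre of its underside on the table; the lid's handle is on its -x side, y along the lid's front edge, z up
- catch_box (a point): grey box 60 (x) x 110 (y) x 70 mm tall against the kiln's front, beside the handle; point at the middle of its top, at kiln x -0.147, y -0.085; axes the kiln's. The lid's 14 mm steel strike drops into it. A hidden bolt inside (joint bolt, not reported) may or may not lie over the strike: this cannot be seen. The bolt stays where it is pushed; once clear it does not catch again
- lid (a joint): lid hinge along kiln y at kiln x 0.115, z 0.085; 0 shut, grows as the handle side rises, stop at 1.4 rad. The lid (230 x 290 x 30 mm, 0.7 to 1.1 kg) has no stay and falls shut when let go; lifting by the handle takes 3 to 6 N. Caught, it has about 0.018 rad of play (5 mm at the handle) and then stops hard; free, it simply rises
- handle (a point): round wooden bar 13 mm thick, 100 mm long along its y, on a thin post at each end; point at the bar's middle, with the lid shut at kiln x -0.167, y 0, z 0.100, level with the lid and 50 mm in front of its front face (open space between, nothing beneath the middle). 282 mm from the hinge axis towards -x and 15 mm above it; frame turns with the lid, shut: the kiln's axes
- tab_top (a point): middle of the top of the upright steel release tab on the catch box: 14 (x) x 10 (y) mm, standing 30 mm out of its slot (top 100 mm above the table); at rest at kiln x -0.152, y -0.115. Axes the kiln's. It is pushed towards kiln +y (towards the handle); the lid's front face is 35 mm from its middle
- release (a joint): travel of the release tab along kiln +y: 0 at rest, 0.024 m at its stop; a spring returns it when let go (1.8 N at rest, 4.4 N at the stop, up to 3 N more while it shifts the bolt). The bolt is clear of the strike once the tab has passed 0.018 m
- control: grey control box, fixed, 120 (x) x 100 (y) x 55 mm tall, origin at the centre of its underside; on one side of the kiln or the other. The stop button is on its top, with a small thin knob and a small lamp that do nothing
- stop_button_top (a point): centre of the top of the round stop button, 28 mm wide, 73 mm above the table when up, in a 44 mm steel collar
- stop_button (a joint): how far the stop button is pressed: 0 up, 0.006 m fully down; a spring of 1.5 N at the top to 5 N fully down returns it
- banding_wheel: loose aluminium turntable (140 mm disc on a foot), 50 mm tall; bystander, on the other side of the kiln from the control box; origin at the centre of its underside
- jug: clay jug 140 mm tall, 116 mm wide, ear handle; bystander; origin at the centre of its underside
- bowl: clay bowl, 120 mm wide, 55 mm tall; bystander; origin at the centre of its underside
- glaze_jar: white lidded jar, 60 mm wide, 85 mm tall; bystander; origin at the centre of its underside
- kiln_post: firebrick post 35 x 35 x 50 mm tall; bystander; origin at the centre of its underside
- brush: wooden brush, 200 mm long, lying along its x axis; bystander
- rib_tool: flat wooden rib 50 x 95 x 8 mm; bystander; origin at the centre of its underside
Things that resemble listed ones, but are neither listed nor needed, are in the scene too. There is more than one size of the control; the job needs the larger.

How it is judged:
By the outcome, as a careful person would: the job done as asked, in the order asked, and still so for the second after the job is handed in, while the arm keeps its last pose, push and grip.
It also fails if it takes over 64 s, if anything falls off the work surface, if the arm or the gripper's body presses on something with over 40 N, if the wrist force passes 120 N, or if a joint passes its speed limit or range.

## Working session

There is one attempt and no reset: what is moved stays moved. The work goes in short steps, Python scripts to look and compute and a shell command to move; the robot and the scene stay as the last step left them, time stands still between calls to the robot, and variables do not carry over. Pictures are saved under pics/ and viewed, at most 10 in all, crops included, and the job is handed in when it is done.

```bash
mkdir -p pics; ls; cat > h.py <<'E'
import numpy as np, cv2
from scipy.spatial.transform import Rotation as Ro
from workcell import status, eyes, ticket
def cast(im,u,v,z=None):
    """pixel -> world point; on plane z, or by depth if z is None"""
    d=np.array([(u-im["cx"])/im["fx"],(v-im["cy"])/im["fy"]]); s=d.copy()
    for _ in range(20): s=d/(1+im["k1"]*(s@s))
    R=np.array(im["R"]);t=np.array(im["t"]);r=np.array([*s,1])
    c=-R.T@t; w=R.T@r
    k=im["range_z"][int(round(v)),int(round(u))] if z is None else (z-c[2])/w[2]
    return c+k*w
def proj(im,X):
    p=np.array(im["R"])@np.array(X,float)+np.array(im["t"]); s=p[:2]/p[2]; s=s*(1+im["k1"]*(s@s))
    return s*[im["fx"],im["fy"]]+[im["cx"],im["cy"]]
def save(n,img): cv2.imwrite("pics/"+n,cv2.cvtColor(np.ascontiguousarray(img),cv2.COLOR_RGB2BGR))
def cloud(im):
    h,w=im["range_z"].shape
    u,v=np.meshgrid(np.arange(w),np.arange(h)); 
    K=np.array([[im["fx"],0,im["cx"]],[0,im["fy"],im["cy"]],[0,0,1.]])
    s=cv2.undistortPoints(np.stack([u,v],-1).reshape(-1,1,2).astype(float),K,np.array([im["k1"],0,0,0,0.])).reshape(h,w,2)
    c=np.dstack([s,np.ones((h,w))])*im["range_z"][...,None]
    return (c-np.array(im["t"]))@np.array(im["R"])
def tool(delta):
    """world delta -> tool axes"""
    return Ro.from_rotvec(status.get_obs()["orientation"]).inv().apply(delta)
E
python3 - <<'E'
from h import *
a=eyes.get_image("top");b=eyes.get_image("scene")
save("top.png",a["img"]);save("scene.png",b["img"])
for i in(a,b): print(i["fx"],i["k1"],-np.array(i["R"]).T@i["t"])
o=status.get_obs();print(o["t"],o["orientation"],Ro.from_rotvec(o["orientation"]).as_matrix().round(3))
E
```

```text
pics
457.8073983176137 -0.08149018746989511 [ 366.35336397   34.79391797 1468.59956046]
394.9774116928968 0.031534614197771 [1370.92941919  -80.82856428  721.78216177]
0.1 [-3.07610848e+00 -6.31278619e-01  4.36758230e-04] [[ 0.919  0.394 -0.001]
 [ 0.394 -0.919  0.001]
 [ 0.    -0.001 -1.   ]]
```

View pics/top.png

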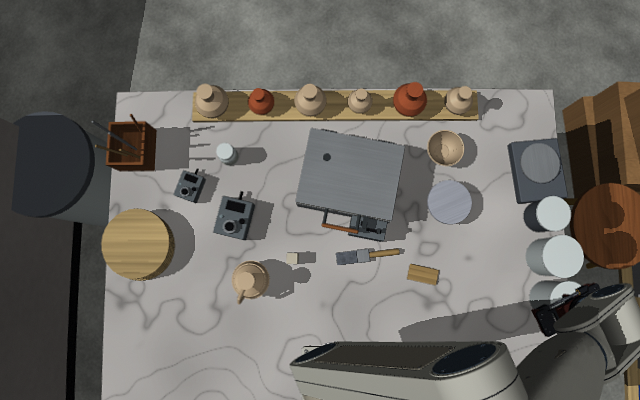

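View pics/scene.png

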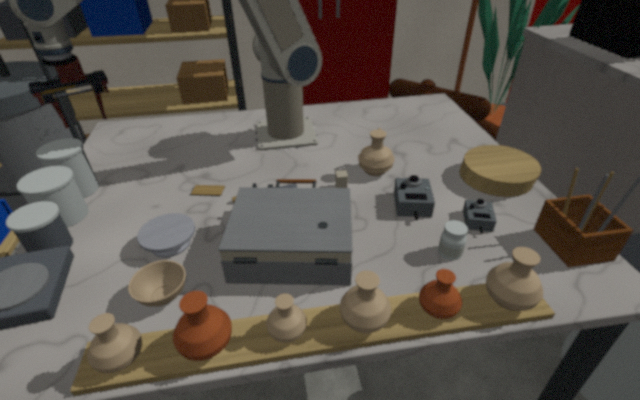

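The top view shows the kiln lid at about (350,175), the handle bar at (345,227) and the catch box at (370,227). There are two control boxes: the larger at (234,217) and a smaller lookalike at (190,185). On the larger one, the round things that could be the button are near (229,226), (235,200) and (246,207). The banding wheel is at (449,202).

```bash
python3 - <<'E'
from h import *
a=eyes.get_image("top");P=cloud(a);z=P[...,2]
def rect(lo,hi,box):
    x0,y0,x1,y1=box;m=np.zeros(z.shape,np.uint8);s=(slice(y0,y1),slice(x0,x1))
    m[s]=(z[s]>lo)&(z[s]<hi)
    n,l,st,_=cv2.connectedComponentsWithStats(m);k=1+st[1:,4].argmax()
    q=P[l==k];print("z",np.median(q[:,2]),cv2.minAreaRect(q[:,:2].astype(np.float32)),q.shape)
rect(105,125,(280,110,420,240))
rect(45,65,(205,180,262,250))
rect(60,80,(345,205,400,245))
c=cv2.resize(a["img"][180:250,200:262],None,fx=6,fy=6,interpolation=2)
d=cv2.resize(a["img"][180:250,310:402],None,fx=6,fy=6,interpolation=2)
i=np.hstack([c,d])[:,:800*2];print(i.shape);save("crop.png",cv2.resize(i,(792,360)) if i.shape[1]>800 else i)
for (u,v) in [(229,226),(235,200),(246,207)]: print(cast(a,u,v))
E
```

```text
z 115.15626960721272 ((629.927001953125, -42.725921630859375), (295.31768798828125, 247.6992950439453), 78.36575317382812) (7427, 3)
z 55.10168373688904 ((509.60443115234375, 321.5166015625), (99.56262969970703, 120.32308959960938), 76.33150482177734) (1057, 3)
z 70.12253373181149 ((474.83245849609375, -98.55633544921875), (108.6928482055664, 62.599082946777344), 78.60309600830078) (501, 3)
(420, 924, 3)
[479.30437048 326.49619483  79.62592601]
[563.13823629 314.93260902  52.86188845]
[540.50774763 279.3585298   55.50294574]
```

View pics/crop.png

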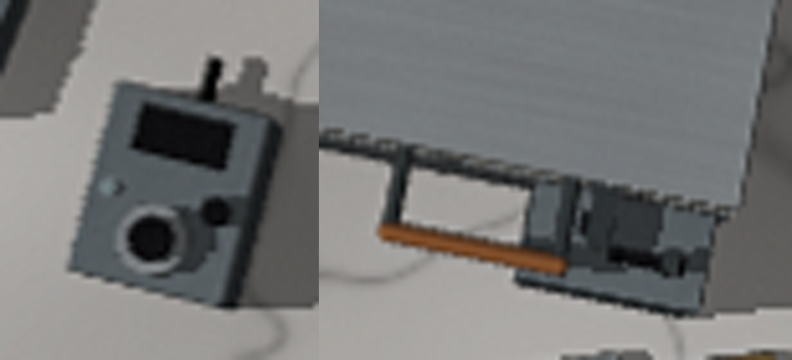

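The left crop shows the stop button as a dark cap in a light collar, centred at full-image pixel (229,226). The thin knob beside it is at (241.5,220.5) and the lamp is at (221,216). The right crop shows the orange bar handle, with the catch box and its upright tab to its right. I choose the collared button on the larger box.

```bash
python3 - <<'E'
from h import *
a=eyes.get_image("top");b=eyes.get_image("scene");P=cloud(a)
hsv=cv2.cvtColor(a["img"],cv2.COLOR_RGB2HSV)
m=((hsv[...,0]<18)&(hsv[...,1]>130)).astype(np.uint8);m[:,:315]=0;m[:,365:]=0;m[:205]=0;m[245:]=0
v,u=np.nonzero(m);r=cv2.minAreaRect(np.array([cast(a,x,y,104)[:2] for x,y in zip(u,v)],np.float32));print("handle",r,len(u))
# lid top, exclude handle side narrow bits by opening
z=P[...,2];m=((z>111)&(z<119)).astype(np.uint8);m[:,:280]=0;m[:,420:]=0;m[:110]=0;m[240:]=0
m=cv2.morphologyEx(m,cv2.MORPH_OPEN,np.ones((9,9)))
r=cv2.minAreaRect(P[m>0][:,:2].astype(np.float32));print("lid",r)
g=a["img"][215:240,215:245]; 
gray=cv2.cvtColor(cv2.resize(g,None,fx=8,fy=8,interpolation=2),cv2.COLOR_RGB2GRAY)
mm=(gray<45).astype(np.uint8);n,l,st,c=cv2.connectedComponentsWithStats(mm)
for s,cc in zip(st[1:],c[1:]):
    if s[4]>200:
        p=cc/8+[215,215]-.44;print(p,s[4]/64,cast(a,*p,73))
# tab: points above catch box
yaw=np.radians(r[2]-90) if r[2]>45 else np.radians(r[2])
print(np.degrees(yaw)); 
R2=np.array([[np.cos(yaw),-np.sin(yaw)],[np.sin(yaw),np.cos(yaw)]])
q=(P[...,:2]-[637,-44.6])@R2
s=(z>88)&(z<110)&(q[...,0]<-127)&(q[...,0]>-180)&(q[...,1]<-60)&(q[...,1]>-150)
print("tab",np.c_[q[s],z[s]].round(0).tolist(), P[s].mean(0))
save("scrop.png",np.vstack([cv2.resize(b["img"][165:225,375:505],None,fx=4,fy=4),cv2.resize(b["img"][165:225,220:350],None,fx=4,fy=4)]))
E
```

```text
handle ((470.71649169921875, -10.13787841796875), (106.99821472167969, 10.566818237304688), 78.33428955078125) 118
lid ((0.0, 0.0), (0.0, 0.0), 0.0)
[241.4818099  220.98584635] 30.0 [495.14298973 289.56054068  73.        ]
[229.0652635  226.03000129] 60.484375 [479.75017978 327.68363583  73.        ]
[243.76296392 237.61670103] 6.0625 [444.08928334 281.65641323  73.        ]
0.0
tab [[-132.0, -63.0, 110.0], [-133.0, -65.0, 88.0], [-137.0, -82.0, 92.0], [-138.0, -83.0, 110.0], [-140.0, -98.0, 90.0], [-143.0, -112.0, 92.0], [-143.0, -115.0, 96.0], [-168.0, -78.0, 100.0], [-168.0, -81.0, 101.0], [-167.0, -84.0, 95.0], [-170.0, -78.0, 100.0], [-170.0, -81.0, 98.0], [-171.0, -84.0, 101.0], [-171.0, -87.0, 100.0], [-174.0, -78.0, 100.0], [-174.0, -80.0, 102.0], [-174.0, -83.0, 106.0], [-177.0, -77.0, 101.0], [-177.0, -80.0, 101.0], [-177.0, -84.0, 100.0], [-179.0, -75.0, 92.0], [-180.0, -77.0, 103.0], [-179.0, -81.0, 99.0], [-180.0, -84.0, 100.0]] [ 473.67717027 -127.49952081   99.05490117]
```

The manual's scale: shifts go in shares of 600 mm and turns go in shares of 2 pi rad. Converting my numbers, -0.12 rad / 6.2832 = -0.0191.

```bash
python3 -m jog '[[[0, 0, 0, 0, 0, -0.0191], [0, 0, 0, 0, 0, -0.0191], [0, 0, 0, 0, 0, -0.0191], [0, 0, 0, 0, 0, -0.0191]]]' 0; python3 -m jog '[[[0, 0, 0, 0, 0, -0.0191], [0, 0, 0, 0, 0, -0.0191], [0, 0, 0, 0, 0, -0.0191], [0, 0, 0, 0, 0, -0.0191]]]'
python3 - <<'E'
from h import *
o=status.get_obs();print(o["t"],o["qpos"],Ro.from_rotvec(o["orientation"]).as_matrix().round(3),tool(np.array([479.8,327.7,95])-o["ee_pos"]),o["ft_force"])
E
```

```text
t: 0.58
ee_pos: [246.1, -574.3, 222.5]
orientation: [-2.835, -1.353, 0.0]
ft_force: [0.8, 0.3, 0.4]
width: 65.3
grasp_force: 0.0
t: 0.92
ee_pos: [246.1, -574.3, 222.5]
orientation: [-2.432, -1.988, -0.0]
ft_force: [-0.1, -0.9, -0.1]
width: 38.2
grasp_force: 0.0
0.9167 [-1.18497610e+00  4.23258925e-01  1.63007411e+00  1.08380998e-05
  1.08862807e+00 -9.84937395e-01] [[ 0.199  0.98  -0.   ]
 [ 0.98  -0.199  0.   ]
 [ 0.    -0.    -1.   ]] [930.44295683  49.78850994 127.78810081] [-0.06218155 -0.86401554 -0.09913318]
```

Scaled: 37 mm / 600 = 0.0617, 2 mm / 600 = 0.0033.

```bash
for i in 1; do
python3 -m jog '[[[0.0617, 0.0033, 0, 0, 0, 0], [0.0617, 0.0033, 0, 0, 0, 0], [0.0617, 0.0033, 0, 0, 0, 0], [0.0617, 0.0033, 0, 0, 0, 0], [0.0617, 0.0033, 0, 0, 0, 0]]]'; python3 -m jog '[[[0.0617, 0.0033, 0, 0, 0, 0], [0.0617, 0.0033, 0, 0, 0, 0], [0.0617, 0.0033, 0, 0, 0, 0], [0.0617, 0.0033, 0, 0, 0, 0], [0.0617, 0.0033, 0, 0, 0, 0]]]'; python3 -m jog '[[[0.0617, 0.0033, 0, 0, 0, 0], [0.0617, 0.0033, 0, 0, 0, 0], [0.0617, 0.0033, 0, 0, 0, 0], [0.0617, 0.0033, 0, 0, 0, 0], [0.0617, 0.0033, 0, 0, 0, 0]]]'; python3 -m jog '[[[0.0617, 0.0033, 0, 0, 0, 0], [0.0617, 0.0033, 0, 0, 0, 0], [0.0617, 0.0033, 0, 0, 0, 0], [0.0617, 0.0033, 0, 0, 0, 0], [0.0617, 0.0033, 0, 0, 0, 0]]]'; python3 -m jog '[[[0.0617, 0.0033, 0, 0, 0, 0], [0.0617, 0.0033, 0, 0, 0, 0], [0.0617, 0.0033, 0, 0, 0, 0], [0.0617, 0.0033, 0, 0, 0, 0], [0, 0, 0, 0, 0, 0]]]'; done | grep -E "t:|pos|width"
python3 - <<'E'
from h import *
o=status.get_obs();w=eyes.get_image("wrist");P=cloud(w)
print(tool(np.array([479.8,327.7,85])-o["ee_pos"]),o["ft_force"],proj(w,[479.8,327.7,73]))
save("wrist.png",w["img"])
E
```

```text
t: 1.33
ee_pos: [293.8, -393.7, 222.6]
width: 4.6
t: 1.75
ee_pos: [341.4, -214.8, 222.8]
width: 0.7
t: 2.17
ee_pos: [389.2, -35.5, 223.0]
width: 0.4
t: 2.58
ee_pos: [436.7, 143.7, 222.8]
width: 0.3
t: 3.0
ee_pos: [476.6, 290.5, 223.0]
width: 0.4
[ 36.98345608  -4.41080127 138.01986004] [ 0.05603579 -0.70588164  0.25939711] [319.26398202 153.71270362]
```

View pics/wrist.png

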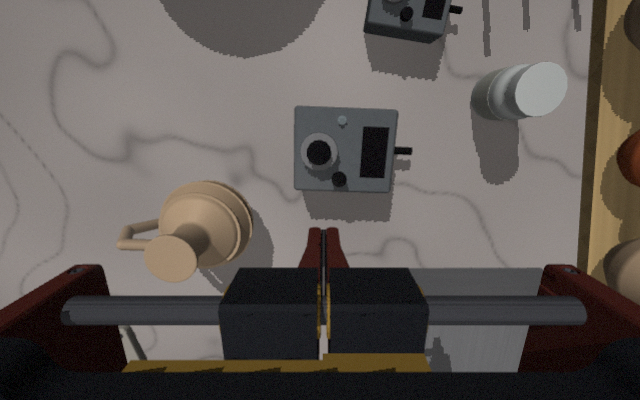

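The wrist view shows the button at (319,152) in its collar, and my measured point projects to (319,154), so the choice is confirmed. The thin knob is at (339,179), the lamp at (342,120), and the jug is clear to the left.

Scaled: 35 mm / 600 = 0.0583, 25 mm / 600 = 0.0417.

```bash
python3 -m jog '[[[0.0317, -0.0033, 0.0583, 0, 0, 0], [0.03, -0.0042, 0.0583, 0, 0, 0], [0, 0, 0.0583, 0, 0, 0], [0, 0, 0.0417, 0, 0, 0], [0, 0, 0.0133, 0, 0, 0]]]'; python3 -m jog '[[[0, 0, 0.0067, 0, 0, 0], [0, 0, 0.0067, 0, 0, 0], [0, 0, 0.0033, 0, 0, 0], [0, 0, 0, 0, 0, 0]]]'; 
```

```text
t: 3.47
ee_pos: [475.2, 319.6, 80.8]
orientation: [-2.438, -1.981, 0.011]
ft_force: [-1.5, -0.6, -0.0]
width: 0.3
grasp_force: 0.0
t: 3.8
ee_pos: [478.7, 322.0, 76.0]
orientation: [2.438, 1.981, 0.003]
ft_force: [-1.2, -1.9, 1.5]
width: 0.6
grasp_force: 1.1
```

Scaled: -6 mm / 600 = -0.01.

```bash
python3 -m jog '[[[0, 0, -0.01, 0, 0, 0], [0.01, 0, 0, 0, 0, 0], [0, 0, 0, 0, 0, 0]]]';python3 -m jog '[[[0, 0, 0.0083, 0, 0, 0], [0, 0, 0.005, 0, 0, 0], [0, 0, 0, 0, 0, 0]]]'; python3 -m jog '[[[0, 0, 0.0033, 0, 0, 0], [0, 0, 0.0033, 0, 0, 0], [0, 0, 0, 0, 0, 0]]]' 
```

```text
t: 4.05
ee_pos: [480.5, 329.4, 82.2]
orientation: [2.438, 1.981, 0.006]
ft_force: [0.1, 0.1, 0.1]
width: 0.6
grasp_force: 0.0
t: 4.3
ee_pos: [479.8, 328.6, 72.6]
orientation: [-2.438, -1.981, -0.003]
ft_force: [1.2, 1.7, 4.0]
width: 0.3
grasp_force: 2.0
t: 4.55
ee_pos: [479.9, 328.7, 71.0]
orientation: [-2.438, -1.981, -0.003]
ft_force: [-3.9, -1.1, 23.5]
width: 0.2
grasp_force: 11.8
```

Scaled: -40 mm / 600 = -0.0667, -35 mm / 600 = -0.0583.

```bash
python3 -m jog '[[[0, 0, -0.025, 0, 0, 0], [0, 0, -0.0583, 0, 0, 0], [0, 0, -0.0667, 0, 0, 0], [0, 0, -0.0667, 0, 0, 0], [0, 0, 0, 0, 0, 0]]]'
python3 - <<'E'
from h import *
w=eyes.get_image("wrist");P=cloud(w)
s=(np.hypot(P[...,0]-479.8,P[...,1]-328)<50)&(P[...,2]>40)&(P[...,2]<100)
q=P[s];r=np.hypot(q[:,0]-479.8,q[:,1]-328)
for a in range(0,40,3):
    k=(r>=a)&(r<a+3);print(a,k.sum(),np.percentile(q[k,2],[10,50,90]).round(1))
E
```

```text
t: 4.97
ee_pos: [482.2, 329.9, 205.7]
orientation: [2.437, 1.98, 0.016]
ft_force: [1.5, 0.2, 0.3]
width: 0.4
grasp_force: 0.0
0 24 [76.8 77.7 78.6]
3 67 [76.8 77.6 78.3]
6 108 [76.4 77.4 78.3]
9 158 [76.4 77.3 78.3]
12 159 [67.2 76.  77.7]
15 259 [66.5 67.5 68.9]
18 239 [66.3 67.4 68.3]
21 272 [55.  59.7 67.5]
24 337 [54.6 55.4 56.4]
27 388 [54.5 55.3 56.2]
30 421 [54.2 55.5 57.4]
33 403 [54.3 55.5 57.4]
36 420 [54.5 55.5 57.3]
39 411 [54.4 55.5 58.2]
```

The wrist depth puts the button top at 77 mm, back up, and the collar at 67 mm. The press bottomed out at 71 mm with 23 N, so it went fully down. Next I go to the handle, tilting the tool forward on the way.

Scaled: -37 mm / 600 = -0.0617, -0.12 rad / 6.2832 = -0.0191.

```bash
python3 -m jog '[[[-0.0617, 0, 0, -0.0191, 0, 0], [-0.0617, 0, 0, -0.0191, 0, 0], [-0.0617, 0, 0, -0.0191, 0, 0], [-0.0617, 0, 0, -0.0191, 0, 0], [-0.0617, 0, 0, -0.0191, 0, 0]]]' 50;python3 -m jog '[[[-0.0617, 0, 0, 0, 0, 0], [-0.0617, 0, 0, 0, 0, 0], [-0.0617, 0, 0, 0, 0, 0], [-0.0617, 0, 0, 0, 0, 0], [0, 0, 0, 0, 0, 0]]]'
cat >> h.py <<'E'
def kiln(x,y,z,o=(635.3,-44.2),yaw=-11.65):
    c,s=np.cos(np.radians(yaw)),np.sin(np.radians(yaw)); return np.array([o[0]+c*x-s*y,o[1]+s*x+c*y,z])
E
python3 - <<'E'
from h import *
o=status.get_obs();Z=Ro.from_rotvec(o["orientation"]).as_matrix()
print(o["t"],o["qpos"],Z.round(3))
g=kiln(-167,8,100)
print("to pre(-70)",tool(g+19*Z[:,2]-70*Z[:,2]-o["ee_pos"]))
w=eyes.get_image("wrist");hsv=cv2.cvtColor(w["img"],cv2.COLOR_RGB2HSV)
print(proj(w,kiln(-167,0,100)),proj(w,kiln(-167,50,100)),proj(w,kiln(-167,-50,100)))
save("w2.png",w["img"])
E
```

```text
t: 5.43
ee_pos: [445.2, 165.8, 196.7]
orientation: [2.095, 1.694, 0.441]
ft_force: [1.5, -0.9, 0.6]
width: 30.5
grasp_force: 0.0
t: 5.85
ee_pos: [412.9, 17.8, 197.7]
orientation: [2.103, 1.688, 0.433]
ft_force: [-0.4, -0.5, -0.5]
width: 49.9
grasp_force: 0.0
5.85 [ 0.16039069 -0.00465215  2.40037866 -0.65106634  0.32686597  0.95486359] [[ 0.219  0.849  0.48 ]
 [ 0.976 -0.184 -0.119]
 [-0.013  0.495 -0.869]]
to pre(-70) [-5.4425953   6.79518559 65.37012781]
[329.59109557 205.3079129 ] [329.49889381 158.3534258 ] [329.67479259 247.61481036]
```

View pics/w2.png

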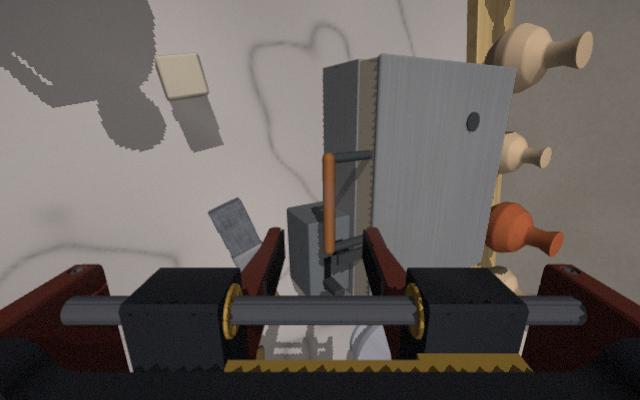

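The wrist view shows the orange bar running from (329,155) to (329,253). My model projects its centre to (329.6,205), which matches within 1 px, and it lies between the fingers.

```bash
python3 -m jog '[[[-0.005, 0.0067, 0.055, 0, 0, 0], [-0.0042, 0.005, 0.0533, 0, 0, 0], [0, 0, 0.05, 0, 0, 0], [0, 0, 0, 0, 0, 0]]]'
python3 - <<'E'
from h import *
o=status.get_obs();Z=Ro.from_rotvec(o["orientation"]).as_matrix();print(o["qpos"].round(2) if hasattr(o["qpos"],"round") else o["qpos"],Z.round(2).tolist())
print(tool(kiln(-167,8,100)+19*Z[:,2]-o["ee_pos"]))
E
```

```text
t: 6.23
ee_pos: [457.6, 9.3, 142.5]
orientation: [2.095, 1.691, 0.435]
ft_force: [-0.6, -0.5, -0.4]
width: 50.2
grasp_force: 0.0
[ 0.11  0.21  2.37 -1.21  0.19  1.49] [[0.22, 0.85, 0.48], [0.98, -0.18, -0.12], [-0.01, 0.5, -0.87]]
[-7.62195509 -5.68457084 64.92369819]
```

Scaled: 0.1 rad / 6.2832 = 0.0159.

```bash
python3 -m jog '[[[0, 0, 0, 0.0159, 0, 0], [0, 0, 0, 0.0159, 0, 0], [0, 0, 0, 0, 0, 0]]]'
python3 - <<'E'
from h import *
o=status.get_obs();Z=Ro.from_rotvec(o["orientation"]).as_matrix();print(np.round(o["qpos"],2),Z.round(2).tolist())
print(tool(kiln(-167,8,100)+19*Z[:,2]-o["ee_pos"]))
E
```

```text
t: 6.48
ee_pos: [459.3, 2.1, 146.2]
orientation: [2.129, 1.7, 0.374]
ft_force: [0.7, -0.5, 0.4]
width: 50.0
grasp_force: 0.0
[ 0.1   0.2   2.33 -0.83  0.24  1.1 ] [[0.23, 0.87, 0.44], [0.97, -0.19, -0.13], [-0.03, 0.46, -0.89]]
[ 0.14031347 -7.97402422 66.83162009]
```

Scaled: 0.1 rad / 6.2832 = 0.0159.

```bash
python3 -m jog '[[[0, 0, 0, 0.0159, 0, 0], [0, 0, 0, 0.008, 0, 0], [0, 0, 0, 0, 0, 0], [0, 0, 0, 0, 0, 0]]]'
python3 - <<'E'
from h import *
o=status.get_obs();Z=Ro.from_rotvec(o["orientation"]).as_matrix();print(np.round(o["qpos"],2),Z.round(2).tolist())
print(tool(kiln(-167,8,100)+19*Z[:,2]-o["ee_pos"]))
E
```

```text
t: 6.82
ee_pos: [459.9, -2.6, 146.7]
orientation: [2.187, 1.733, 0.295]
ft_force: [0.1, 0.0, -0.9]
width: 50.2
grasp_force: 0.0
[ 0.07  0.21  2.28 -0.5   0.33  0.75] [[0.24, 0.9, 0.36], [0.97, -0.2, -0.13], [-0.04, 0.38, -0.92]]
[ 5.19200439 -5.75649341 66.95030962]
```

```bash
cat >> h.py <<'E'
def want(tilt,yaw=-11.65):
    """tool x = kiln y, tool z tilted 'tilt' from down towards kiln +x"""
    a=np.radians(yaw);kx=np.array([np.cos(a),np.sin(a),0]);ky=np.array([-kx[1],kx[0],0])
    z=np.sin(tilt)*kx-np.cos(tilt)*np.array([0,0,1]); return np.c_[ky,np.cross(z,ky),z]
def todo(tilt,gp,back=0):
    o=status.get_obs();Z=Ro.from_rotvec(o["orientation"]).as_matrix();W=want(tilt)
    print("t",o["t"],"q",np.round(o["qpos"],2),"rot",Ro.from_matrix(Z.T@W).as_rotvec().round(3),"move",(Z.T@(gp+(19-back)*W[:,2]-o["ee_pos"])).round(1))
E
python3 - <<'E'
from h import *
todo(.37,kiln(-167,8,100),30)
E
```

```text
t 6.8167 q [ 0.07  0.21  2.28 -0.5   0.33  0.75] rot [ 0.022  0.054 -0.017] move [ 4.6 -5.5 37. ]
```

Scaled: 18 mm / 600 = 0.03, -3 mm / 600 = -0.005, 0.05 rad / 6.2832 = 0.008.

```bash
python3 -m jog '[[[0.0042, -0.005, 0, 0.0032, 0.008, -0.0032], [0.0033, -0.0042, 0, 0, 0, 0], [0, 0, 0.03, 0, 0, 0], [0, 0, 0.03, 0, 0, 0], [0, 0, 0, 0, 0, 0]]]'
python3 - <<'E'
from h import *
todo(.35,kiln(-167,8,100),0)
E
```

```text
t: 7.23
ee_pos: [467.3, -1.5, 108.5]
orientation: [2.196, 1.778, 0.314]
ft_force: [-0.6, -0.6, -0.9]
width: 50.1
grasp_force: 0.0
t 7.2333 q [ 0.04  0.3   2.28 -0.49  0.23  0.71] rot [ 0.021  0.019 -0.003] move [ 0.6  2.3 29.2]
```

Scaled: 0.08 rad / 6.2832 = 0.0127.

```bash
python3 -m jog '[[[0, 0, 0, 0.0127, 0.0032, 0], [0, 0, 0, 0.0127, 0, 0], [0, 0, 0, 0, 0, 0]]]'
python3 - <<'E'
from h import *
todo(.21,kiln(-167,8,100),0)
E
```

```text
t: 7.48
ee_pos: [470.4, -3.6, 111.7]
orientation: [2.281, 1.844, 0.217]
ft_force: [0.9, -0.1, 0.7]
width: 49.9
grasp_force: 0.0
t 7.4833 q [ 0.01  0.31  2.2  -0.17  0.4   0.37] rot [ 0.038  0.013 -0.006] move [ 2.  -1.  30.9]
```

Scaled: 11 mm / 600 = 0.0183, 10 mm / 600 = 0.0167, 0.03 rad / 6.2832 = 0.0048.

```bash
python3 -m jog '[[[0.0033, -0.0017, 0.0183, 0.0048, 0.0016, 0], [0, 0, 0.0167, 0, 0, 0], [0, 0, 0.0167, 0, 0, 0], [0, 0, 0, 0, 0, 0]]]'
python3 - <<'E'
from h import *
todo(.21,kiln(-167,8,100),0)
E
python3 -m jog '[[[0, 0, 0, 0, 0, 0], [0, 0, 0, 0, 0, 0], [0, 0, 0, 0, 0, 0], [0, 0, 0, 0, 0, 0], [0, 0, 0, 0, 0, 0]]]' 0
python3 -m jog '[[[0, 0, 0, 0, 0, 0], [0, 0, 0, 0, 0, 0], [0, 0, 0, 0, 0, 0]]]'
python3 - <<'E'
from h import *
todo(.21,kiln(-167,8,100),0)
E
```

```text
t: 7.82
ee_pos: [473.2, -3.4, 78.2]
orientation: [2.304, 1.867, 0.198]
ft_force: [-0.1, -0.8, -0.4]
width: 50.0
grasp_force: 0.0
t 7.8167 q [-0.    0.39  2.19 -0.14  0.35  0.33] rot [ 0.006  0.005 -0.005] move [ 0.7  4.5 -2.3]
t: 8.23
ee_pos: [474.8, -3.2, 80.2]
orientation: [2.303, 1.867, 0.202]
ft_force: [0.9, -0.1, -0.9]
width: 20.1
grasp_force: 0.0
t: 8.48
ee_pos: [476.2, -3.4, 80.6]
orientation: [2.301, 1.866, 0.204]
ft_force: [3.7, -3.0, 0.8]
width: 12.2
grasp_force: 30.0
t 8.4833 q [-0.    0.39  2.18 -0.13  0.36  0.33] rot [ 0.01   0.003 -0.005] move [ 0.2  1.2 -0.6]
```

Scaled: -2 mm / 600 = -0.0033, 0.4 mm / 600 = 0.0007.

```bash
python3 -m jog '[[[0, 0.0007, -0.0033, 0, 0, 0], [0, 0.0007, -0.0033, 0, 0, 0], [0, 0, 0, 0, 0, 0]]]'|grep -E "pos|for|wid"; python3 -m jog '[[[0, 0.0007, -0.0033, 0, 0, 0], [0, 0.0007, -0.0033, 0, 0, 0], [0, 0, 0, 0, 0, 0]]]'|grep -E "pos|for|wid"; python3 -m jog '[[[0, 0.0003, -0.0017, 0, 0, 0], [0, 0.0003, -0.0017, 0, 0, 0], [0, 0, 0, 0, 0, 0]]]'
```

```text
ee_pos: [476.4, -3.4, 84.8]
ft_force: [6.7, -3.6, -3.9]
width: 12.1
grasp_force: 30.0
ee_pos: [476.7, -3.5, 88.9]
ft_force: [9.1, -4.5, -4.7]
width: 12.6
grasp_force: 30.0
t: 9.23
ee_pos: [476.9, -3.5, 91.0]
orientation: [2.3, 1.865, 0.206]
ft_force: [8.7, -5.1, -4.7]
width: 12.1
grasp_force: 30.0
```

About 10 mm of rise with a steady pull of 4–5 N and no hard stop means the lid is free, so the tab stays alone. Now I work out the arc step.

```bash
cat >> h.py <<'E'
def arc(dth):
    o=status.get_obs();Z=Ro.from_rotvec(o["orientation"]).as_matrix();ky=want(0)[:,0]
    r=np.array(o["ee_pos"])-kiln(115,8,85);r-=ky*(r@ky)
    g=np.array(o["ee_pos"])-19*Z[:,2]-kiln(115,8,85);kx=want(0)[:,1]
    th=np.arctan2(g[2],-g@kx)-np.arctan2(15,282)
    print("t",o["t"],"lid~",th.round(3),"R",np.hypot(g[2],g@kx).round(1),"row",(Z.T@(Ro.from_rotvec(ky*dth).apply(r)-r)).round(2),(Z.T@ky*dth).round(3),"q",np.round(o["qpos"],2),"F",np.round(o["ft_force"],1),"w",round(o["width"],1))
E
python3 -c "
from h import *
arc(.05)"
```

```text
t 9.2333 lid~ 0.033 R 283.6 row [ -0.02   3.69 -13.42] [ 0.05 -0.   -0.  ] q [-0.    0.37  2.18 -0.12  0.38  0.32] F [ 8.7 -5.1 -4.7] w 12.1
```

Scaled: -10.7 mm / 600 = -0.0178, 2.9 mm / 600 = 0.0048, 0.04 rad / 6.2832 = 0.0064.

```bash
python3 -m jog '[[[0, 0.0048, -0.0178, 0.0064, 0, 0], [0, 0.0048, -0.0178, 0.0064, 0, 0], [0, 0.0048, -0.0178, 0.0064, 0, 0], [0, 0.0048, -0.0178, 0.0064, 0, 0], [0, 0, 0, 0, 0, 0]]]' >/dev/null
python3 -c "
from h import *
arc(.04)
P=cloud(eyes.get_image('top'));p=P[160:195,330:380].reshape(-1,3);A=np.c_[p[:,:2],np.ones(len(p))];c=np.linalg.lstsq(A,p[:,2],rcond=None)[0];print('lid slope',np.arctan(np.hypot(*c[:2])),c)"
```

```text
t 9.65 lid~ 0.196 R 283.6 row [-1.000e-02  2.890e+00 -1.075e+01] [ 0.04 -0.   -0.  ] q [-0.03  0.33  2.04 -0.02  0.72  0.2 ] F [ 4.9 -1.5 -5.3] w 12.3
lid slope 0.9444422722182161 [-1.34572497e+00  3.14926618e-01  9.99938773e+02]
```

Scaled: -10.7 mm / 600 = -0.0178, 2.9 mm / 600 = 0.0048, 0.04 rad / 6.2832 = 0.0064.

```bash
python3 -m jog '[[[0, 0.0048, -0.0178, 0.0064, 0, 0], [0, 0.0048, -0.0178, 0.0064, 0, 0], [0, 0.0048, -0.0178, 0.0064, 0, 0], [0, 0.0048, -0.0178, 0.0064, 0, 0], [0, 0.0048, -0.0178, 0.0064, 0, 0]]]' >/dev/null
python3 -c "
from h import *
arc(.04)"
python3 -m jog '[[[0, 0.0048, -0.0178, 0.0064, 0, 0], [0, 0.0048, -0.0178, 0.0064, 0, 0], [0, 0.0048, -0.0178, 0.0064, 0, 0], [0, 0.0048, -0.0178, 0.0064, 0, 0], [0, 0, 0, 0, 0, 0]]]' >/dev/null
python3 -c "
from h import *
arc(.04)"
```

```text
t 10.1167 lid~ 0.386 R 283.6 row [  0.     2.79 -10.79] [ 0.04 -0.   -0.  ] q [-0.05  0.35  1.85  0.02  1.08  0.15] F [ 8.8 -1.4 -9.7] w 12.2
t 10.5333 lid~ 0.544 R 283.4 row [ 1.00e-02  2.73e+00 -1.08e+01] [ 0.04 -0.   -0.  ] q [-0.07  0.41  1.68  0.04  1.35  0.13] F [-0.3  1.7 -2.5] w 12.3
```

Scaled: -10.8 mm / 600 = -0.018, 2.7 mm / 600 = 0.0045, 0.04 rad / 6.2832 = 0.0064.

```bash
python3 -m jog '[[[0, 0.0045, -0.018, 0.0064, 0, 0], [0, 0.0045, -0.018, 0.0064, 0, 0], [0, 0.0045, -0.018, 0.0064, 0, 0], [0, 0, 0, 0, 0, 0]]]' >/dev/null
python3 -m jog '[[[0, 0.0045, -0.018, 0.0064, 0, 0], [0, 0.0045, -0.018, 0.0064, 0, 0], [0, 0.0032, -0.0133, 0.0048, 0, 0], [0, 0, 0, 0, 0, 0], [0, 0, 0, 0, 0, 0]]]' >/dev/null
python3 -c "
from h import *
arc(.04)
save('end.png',eyes.get_image('scene')['img'])"
```

```text
t 11.2833 lid~ 0.767 R 283.3 row [  0.03   2.69 -10.81] [ 0.04 -0.    0.  ] q [-0.09  0.53  1.42  0.06  1.71  0.11] F [ 6.3  2.  -9.1] w 11.9
```

View pics/end.png

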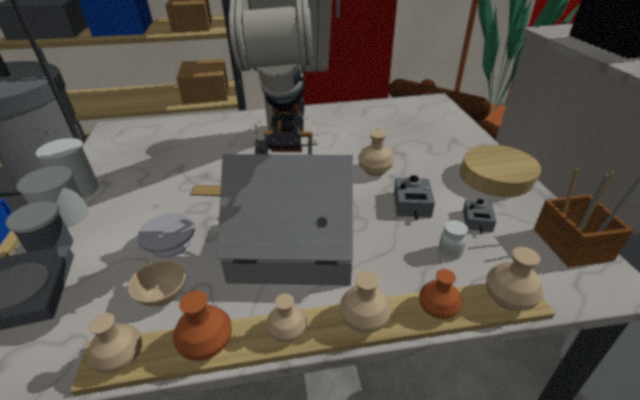

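The scene view shows the lid raised, its front edge now at about row 155 instead of 188, with the gripper on the handle at (285,140). The bystanders are undisturbed. I check the lid angle by depth.

```bash
python3 -m jog '[[[0, 0, 0, 0, 0, 0], [0, 0, 0, 0, 0, 0], [0, 0, 0, 0, 0, 0], [0, 0, 0, 0, 0, 0], [0, 0, 0, 0, 0, 0]]]' >/dev/null; python3 -c "
from h import *
arc(.04)
P=cloud(eyes.get_image('scene'));p=P[170:240,235:300].reshape(-1,3);A=np.c_[p[:,:2],np.ones(len(p))];c=np.linalg.lstsq(A,p[:,2],rcond=None)[0];print('lid slope',np.arctan(np.hypot(*c[:2])),np.abs(A@c-p[:,2]).max())"
```

```text
t 11.75 lid~ 0.768 R 283.3 row [  0.03   2.72 -10.8 ] [ 0.04 -0.    0.  ] q [-0.09  0.53  1.42  0.06  1.71  0.11] F [  6.3   1.7 -10.8] w 12.0
lid slope 0.30408162984696446 319.03744091414677
```

```bash
python3 -c "
from h import *
w=eyes.get_image('scene');P=cloud(w);ok=w['range_z']>0
p=P[170:240,235:300][ok[170:240,235:300]];print(len(p))
for _ in range(8):
    A=np.c_[p[:,:2],np.ones(len(p))];c=np.linalg.lstsq(A,p[:,2],rcond=None)[0];r=np.abs(A@c-p[:,2]);p=p[r<=max(2.5*np.median(r),3)]
print('lid slope',np.arctan(np.hypot(*c[:2])),r.max(),len(p))
print([cast(w,285,v).round() for v in (165,185,205,225,240,250)])"
```

```text
4522
lid slope 0.7730324634561337 2.999258545724615 3813
[array([623., -44., 252.]), array([658., -49., 222.]), array([685., -54., 188.]), array([717., -59., 158.]), array([741., -63., 137.]), array([755., -65., 121.])]
```

The lid sits at 0.77 rad (44 degrees), held by the handle and steady, so I hand the job in.

```bash
python3 -c "
from h import *
print(ticket.close_job())"
```

```text
the job is handed in; nothing more can be done
None
```

I pressed the stop button fully down and it came back up; the tug showed the lid was not caught, so I left the release tab alone, and the lid is now held by its handle at about 44° (0.77 rad), handed in at about 12 s.

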